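# Clip the loop and the hand lens back into the instrument rack

## Task

Put the inoculating loop and the hand lens away in the instrument rack: press each one down broadside into the empty pair of spring clips made for its handle, until it has snapped fully home in both clips. Their working ends must point the same way as the needle that is already clipped in. Leave the needle in its clips and do not disturb the well plate, the spirit lamp or the jar.

Things in the scene. Friction and masses are not known exactly. Their poses are not given: they have to be found in the camera images.
- rack: Instrument rack screwed to the bench, bare aluminium: two rails 16 mm wide, 216 mm long, along y at x = -34 and +34 mm, tops 32 mm above the bench, on end cheeks 34 mm high at y = -112 and +112 mm; open down to the bench between the rails. Origin on the bench below its middle. It carries three pairs of steel clips at y = -78, 0 and +78 mm, in any order.
- clips_a: Narrow pair of spring-steel clips on the rack, for a handle 12 mm in diameter; it holds the needle, whose point is to +x. Origin on the bench plane midway between its two clips (at x = -34 and +34 mm, each 12 mm long in x, one on each rail); x is the axis of a clipped tool, z up, the clips open upwards.
- clips_b: Empty narrow pair of spring-steel clips on the rack, for a handle 12 mm in diameter: the place of the inoculating loop. Origin on the bench plane midway between its two clips (at x = -34 and +34 mm, each 12 mm long in x, one on each rail); x is the axis of a clipped tool, z up, the clips open upwards.
- clips_b_home (a point): Middle of the axis of a fully home handle: 56 mm above the pair's origin, same axes. The handle then rests on the clip floor 50 mm above the bench and stops there. Pressing it straight down through both clips at once takes about 11 to 14 N, half that for one clip; each jaw springs aside at about 2 N/mm.
- clips_b_mouth (a point): Middle of the mouth between the lips of the jaws, 62 mm above the bench. The lips leave a gap 6.5 mm wide and the handle is 12 mm; above it guides flare out at 45 degrees to 27 mm wide at 71 mm above the bench. The handle snaps past the lips and they close over it.
- clips_c: Empty wide pair of spring-steel clips on the rack, for a handle 24 mm in diameter: the place of the hand lens. Origin on the bench plane midway between its two clips (at x = -34 and +34 mm, each 12 mm long in x, one on each rail); x is the axis of a clipped tool, z up, the clips open upwards.
- clips_c_home (a point): Middle of the axis of a fully home handle: 56 mm above the pair's origin, same axes. The handle then rests on the clip floor 44 mm above the bench and stops there. Pressing it straight down through both clips at once takes about 11 to 14 N, half that for one clip; each jaw springs aside at about 2 N/mm.
- clips_c_mouth (a point): Middle of the mouth between the lips of the jaws, 66 mm above the bench. The lips leave a gap 17 mm wide and the handle is 24 mm; above it guides flare out at 45 degrees to 38 mm wide at 74 mm above the bench. The handle snaps past the lips and they close over it.
- loop: Inoculating loop, 200 mm long, 50 g, loose on the bench: black round handle 12 mm in diameter, steel collar, thin chuck, wire ending in a 10 mm loop. Origin on the handle axis at mid-handle, x towards the working end. It lies level, axis 9 mm above the bench, on a hexagonal end cap and collar that stop it rolling. Grip across the handle within 20 mm of the origin: there the fingers come down between the rails.
- loop_tip (a point): The end of the wire loop, 134 mm from the loop's origin along its x. The round handle spans x = -56 to +56 mm; hexagonal end cap from -66 to -56 and hexagonal collar from +56 to +65 mm, both 18 mm across flats.
- lens: Hand lens, 200 mm long, 85 g, loose on the bench: black round handle 24 mm in diameter, steel collar, short neck, round lens 62 mm across. Origin on the handle axis at mid-handle, x towards the working end. It lies level, axis 15 mm above the bench, on a hexagonal end cap and collar that stop it rolling. Grip across the handle within 20 mm of the origin: there the fingers come down between the rails.
- lens_tip (a point): Middle of the lens (62 mm across, 8 mm thick, flat in the tool's x-y plane), 104 mm from the tool's origin along its x; the tool balances about 15 mm from its origin towards the lens. The round handle spans x = -56 to +56 mm; hexagonal end cap from -66 to -56 and hexagonal collar from +56 to +65 mm, both 30 mm across flats.
- needle: Inoculating needle, already home in clips_a, and to stay there: same black handle as the loop (12 mm), ending in a straight wire. Origin on the axis at mid-handle, x towards the point.
- needle_tip (a point): The point of the needle, 134 mm from its origin along its x.
- well_plate: Bystander: clear 24-well plate, 85 x 127 x 20 mm, loose on the bench. Origin under its middle.
- spirit_lamp: Bystander: unlit glass spirit lamp with a steel cap, 80 mm across and 92 mm high, loose. Origin under its middle.
- stopper_jar: Bystander: glass jar with a glass stopper and a paper label, 62 mm across and 97 mm high, loose. Origin under its middle.
There are look-alikes about, which are no part of the job. Of the things that look like the lens, the middle-sized one is meant.

How it is judged (in metres and radians):
At the end, for the whole second after the job is handed in: Loop in clips_b, lens in clips_c and needle in clips_a, each at rest: handle axis within 3 mm of y = 0 and z = 56 mm of its clips, parallel within 0.06 rad, mid-handle within 18 mm of x = 0, working end towards +x (x of loop in the frame of clips_b between -0.018 and 0.018 m and y of loop in the frame of clips_b between -0.003 and 0.003 m and z of loop in the frame of clips_b between 0.053 and 0.059 m and angle between the x axis of loop and the x axis of clips_b, either way round below 0.06 rad and x of loop_tip in the frame of clips_b above 0.05 m and linear speed of each of loop, lens, needle below 0.02 m/s and x of lens in the frame of clips_c between -0.018 and 0.018 m and y of lens in the frame of clips_c between -0.003 and 0.003 m and z of lens in the frame of clips_c between 0.053 and 0.059 m and angle between the x axis of lens and the x axis of clips_c, either way round below 0.06 rad and x of lens_tip in the frame of clips_c above 0.05 m and x of needle in the frame of clips_a between -0.018 and 0.018 m and y of needle in the frame of clips_a between -0.003 and 0.003 m and z of needle in the frame of clips_a between 0.053 and 0.059 m and angle between the x axis of needle and the x axis of clips_a, either way round below 0.06 rad and x of needle_tip in the frame of clips_a above 0.05 m); the robot touches nothing.
It fails at once if the needle is pulled from its clips or shifted by more than 10 mm (distance of needle from where it was at the start of the episode above 0.01 m).
It fails at once if the well plate is shifted by more than 15 mm or tipped (distance of well_plate from where it was at the start of the episode above 0.015 m or angle between well_plate's own z axis and vertical above 0.3 rad).
It fails at once if the spirit lamp is shifted by more than 15 mm or tipped (distance of spirit_lamp from where it was at the start of the episode above 0.015 m or angle between spirit_lamp's own z axis and vertical above 0.3 rad).
It fails at once if the jar is shifted by more than 15 mm or tipped (distance of stopper_jar from where it was at the start of the episode above 0.015 m or angle between stopper_jar's own z axis and vertical above 0.3 rad).
It also fails if it takes over 61 s, if anything falls off the work surface, if the arm or the gripper's body presses on something with over 40 N, if the wrist force passes 120 N, or if a joint passes its speed limit or range.

## Robot

A 6-joint arm with a two-finger parallel gripper is mounted at the origin on the work surface. World frame = base frame: x ahead of the robot, y to its left, z up, the work surface at z = 0. Lengths are in m, angles in degrees, forces in N, time in s.
With the tool pointing down it reaches from about 0.2 to 0.875 m from the base axis. Payload 3.4 kg.
Tool frame: the origin (TCP) lies at the very end of the fingers, on their centre line; the grasp point (between the pads) lies 19 mm behind it; x points along the fingers, z is the direction in which the jaws open and shut, and the axes are right-handed (so a half turn about x gives the same grasp; the last joint's range is limited). The gripper opens to 94 mm and grips with 3 to 60 N. Pads are 16 mm wide; open, the fingers measure 119 mm over their backs; the gripper's body (75 mm by 177 mm) begins 78 mm behind the grasp point.
Start: joints at [59.931, 15.808, 86.224, -0, 77.962, -6.933], TCP at [0.226, 0.529, 0.205] pointing down, gripper open.
Joint ranges: [-165.64, 165.64], [-43.16, 119.46], [12.63, 154.43], [-67.54, 247.53], [6.08, 155.33], [-154.97, 154.97]. Speed limits (degrees/s): [147.25, 147.25, 180, 180, 180, 180].

## Interface

Orientations are given as a 3x3 rotation matrix whose columns are the frame's x, y, z axes.
In Python, from rig import manip, optics gives the robot as it stands. The module is installed in compiled form; this text tells all that it offers.
- The arm moves only by the shell command python3 -m inch 'ROWS' [FORCE]. ROWS is JSON, a list of rows, each a list of 7 numbers: the turn, a rotation vector about the world's x, y, z in rad, then the shift along the world's x, y, z in mm, then the opening, from 0 (shut) to 1 (fully open). In form: [[rx, ry, rz, tx, ty, tz, claw], ...]. A call has exactly 5 rows; each row is the pose to reach, as a shift and turn from the pose commanded when the call began; what a row does not reach only later rows make up. A row lasts 1/10 s, in which the tool goes at most 50 mm and 8.59 degrees, less where a joint would pass 70% of its speed; a pose out of reach is approached as far as the arm can. A call with a gripper value outside its range is refused whole. The fingers move at their own pace and stop on an object; FORCE is the grip in N (left out, the last holds). Time passes only in rows, so rows that repeat a pose let the fingers close, or fill a call up. It gives the time, the measured TCP pose, the force and the opening at its end, in the units of the state.
- manip.sense(): the state, without advancing time (a new reading comes with each control period).
- optics.camera(name): name is "side" or "top"; returns (picture, depth): 400x640x3 uint8, blue, green, red; 400x640 float32, m along the optical axis (not along the pixel's ray), 0 where there is no reading.
- optics.camera_params(name): a dict with "fx", "fy", "cx", "cy" (pixels), "distortion" ([k1, k2, p1, p2, k3] as OpenCV has them; the pictures are not rectified), "rvec" (rotation vector, rad) and "tvec" (3), from world to camera coordinates, as OpenCV has them. Camera axes: x right, y down, z forward; pixel columns grow to the right and rows downward; lengths in m; the calibration is good to about 2 mm. A picture is of the moment at which its call begins. camera_params takes no time and is no camera call.
- manip.finish_job(): hands the job in, once; it reports no verdict.
The state is a dict: "time_s": time; "q": joint angles; "joint_vel": joint speeds; "joint_torque": joint torques, N m; "eef_pos": TCP position; "eef_rot": TCP orientation; "wrist_force": force on the tool from outside, world axes, zero at the start; "wrist_torque": the same for the moment, N m; "grip_width": finger opening in m.
Only numpy, scipy, OpenCV 4.12 (cv2) and the standard library are available. Lean on these libraries where they do the work, as an engineer would, in place of code of your own. Each camera call takes 0.05 s, during which the arm holds its last target.

## Working session

There is one attempt and no reset: what is moved stays moved. The work goes in short steps, Python scripts to look and compute and a shell command to move; the robot and the scene stay as the last step left them, time stands still between calls to the robot, and variables do not carry over. Pictures are saved under pics/ and viewed, and the job is handed in when it is done.

```bash
mkdir -p pics; ls; python3 - <<'E'
from rig import manip, optics
import cv2,numpy as np
print(manip.sense())
for n in("top","side"):
    p,d=optics.camera(n); cv2.imwrite(f"pics/{n}0.png",p); np.savez(f"pics/{n}0.npz",p=p,d=d)
    print(n,optics.camera_params(n))
E
```

```text
pics
{'time_s': 0.0, 'q': array([ 5.99324123e+01,  1.58481608e+01,  8.62931434e+01,  4.41346532e-05,
        7.79607098e+01, -6.93399585e+00]), 'joint_vel': array([ 0.0614653 ,  0.04235915,  0.0736369 , -0.04276426,  0.06193665,
        0.12669584]), 'joint_torque': array([ 4.85171404e-04, -4.04589236e+01, -2.37224329e+01,  7.02173333e-02,
        3.44185252e-02, -1.43712969e-04]), 'eef_pos': array([0.22564411, 0.52828219, 0.20461381]), 'eef_rot': array([[-8.92710404e-04, -9.19591157e-01,  3.92875689e-01],
       [-1.54051247e-03,  3.92876644e-01,  9.19589892e-01],
       [-9.99998415e-01,  2.15697567e-04, -1.76736671e-03]]), 'wrist_force': array([0.65202783, 0.219874  , 0.32395567]), 'wrist_torque': array([-0.00176981, -0.05161696, -0.03305365]), 'grip_width': 0.09391971000895614}
top {'fx': 411.6496314462869, 'fy': 411.6496314462869, 'cx': 317.05697405285053, 'cy': 199.54492751005935, 'distortion': array([-0.07870408,  0.        ,  0.        ,  0.        ,  0.        ]), 'rvec': array([ 2.14336535, -2.14668651,  0.15971193]), 'tvec': array([0.11716886, 0.56704947, 1.02919983])}
side {'fx': 426.4069574688104, 'fy': 426.4069574688104, 'cx': 314.0592646430585, 'cy': 199.81081046081266, 'distortion': array([0.03514062, 0.        , 0.        , 0.        , 0.        ]), 'rvec': array([ 2.22083992, -0.34171785,  0.17918974]), 'tvec': array([-0.50891504,  0.2297051 ,  0.89496835])}
```

View pics/top0.png

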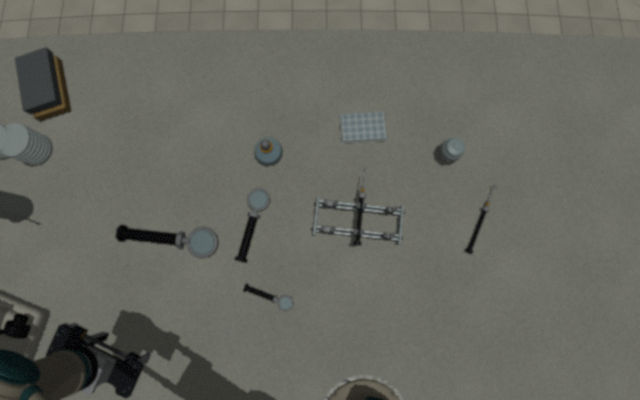

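View pics/side0.png

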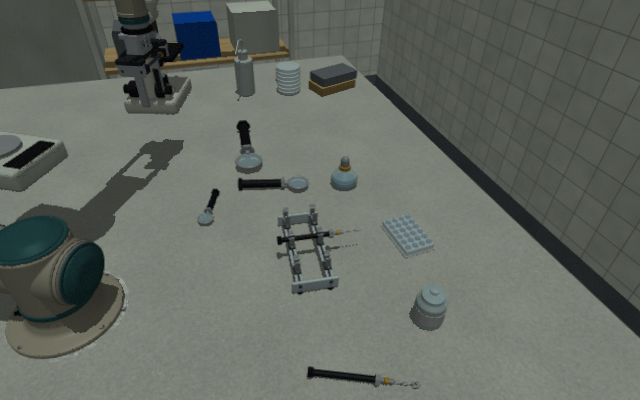

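The top view shows the middle-sized lens at (258,200)–(241,260), the loop at (492,187)–(468,251), and the rack around (360,222) with the needle in its middle pair. Next I'll zoom in and measure these.

```bash
cat > h.py <<'E'
import cv2,numpy as np
from rig import manip, optics
def RT(P): return cv2.Rodrigues(np.array(P["rvec"]))[0],np.array(P["tvec"]).ravel()
def KD(P): return np.array([[P["fx"],0,P["cx"]],[0,P["fy"],P["cy"]],[0,0,1]]),np.array(P["distortion"])
def toplane(n,uv,z):
    P=optics.camera_params(n);K,D=KD(P);R,t=RT(P)
    a=cv2.undistortPoints(np.array(uv,float).reshape(-1,1,2),K,D)[:,0]
    r=np.c_[a,np.ones(len(a))]@R; c=-R.T@t
    s=(z-c[2])/r[:,2]; return c+s[:,None]*r
def proj(n,X):
    P=optics.camera_params(n);K,D=KD(P)
    return cv2.projectPoints(np.array(X,float).reshape(-1,1,3),np.array(P["rvec"]),np.array(P["tvec"]),K,D)[0][:,0]
def cloud(n,d):
    P=optics.camera_params(n);K,D=KD(P);R,t=RT(P)
    v,u=np.mgrid[:400,:640]
    a=cv2.undistortPoints(np.c_[u.ravel(),v.ravel()].astype(float).reshape(-1,1,2),K,D)[:,0]
    X=np.c_[a,np.ones(len(a))]*d.ravel()[:,None]
    return ((X-t)@R).reshape(400,640,3)
def crop(p,x0,y0,w,h,s,f): cv2.imwrite(f,cv2.resize(p[y0:y0+h,x0:x0+w],None,fx=s,fy=s,interpolation=cv2.INTER_CUBIC))
def ortho(n,p,z,x0,x1,y0,y1,res,f=None):
    "rectified map on plane z: image right=+x... rows: y down from y1"
    xs=np.arange(x0,x1,res);ys=np.arange(y1,y0,-res)
    X,Y=np.meshgrid(xs,ys);uv=proj(n,np.c_[X.ravel(),Y.ravel(),np.full(X.size,z)]).astype(np.float32).reshape(*X.shape,2)
    o=cv2.remap(p,uv[...,0],uv[...,1],cv2.INTER_CUBIC)
    if f: cv2.imwrite(f,o)
    return o
E
python3 - <<'E'
from h import *
p=np.load("pics/top0.npz")["p"];q=np.load("pics/side0.npz")["p"]
p=cv2.convertScaleAbs(p,alpha=1.6)
crop(p,300,160,120,90,6,"pics/c1.png"); crop(q,265,190,110,110,5.4,"pics/c2.png")
a=p[170:270,220:280];b=p[170:270,450:510]
cv2.imwrite("pics/c3.png",cv2.resize(np.hstack([a,b]),None,fx=6,fy=6,interpolation=cv2.INTER_CUBIC))
print(toplane("top",[(258,200),(241,260),(492,187),(468,251)],0.012))
E
```

```text
[[ 0.57069128  0.27449059  0.012     ]
 [ 0.41127536  0.31650144  0.012     ]
 [ 0.60558666 -0.36121122  0.012     ]
 [ 0.43276069 -0.28487459  0.012     ]]
```

View pics/c1.png

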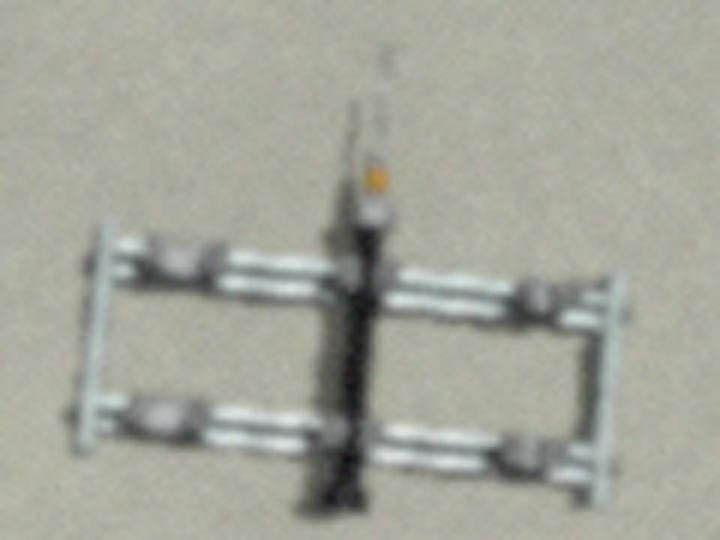

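View pics/c2.png

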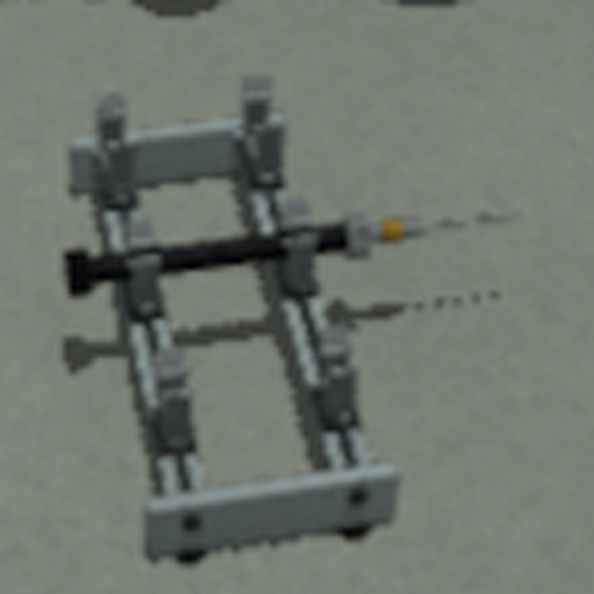

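View pics/c3.png

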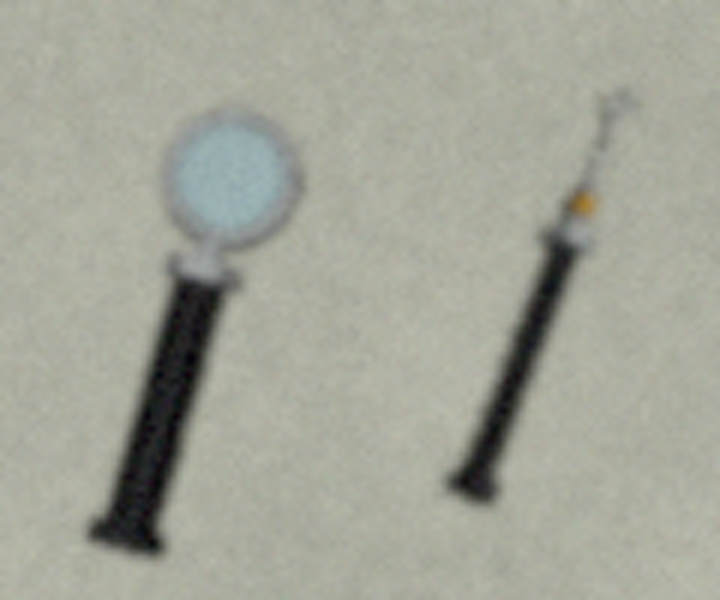

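```bash
python3 - <<'E'
from h import *
T=np.load("pics/top0.npz");S=np.load("pics/side0.npz")
# rack from cheeks ends (top)
c=toplane("top",[(318,197),(314.2,235),(402.5,205.8),(399.7,243.8)],0.034)
L=c[:2].mean(0);R=c[2:].mean(0);d=L-R
print("rack top",(L+R)/2,np.linalg.norm(d),np.degrees(np.arctan2(-d[0],d[1])))
nd=toplane("top",[(357.5,242.8),(362.2,195.3)],0.056);e=nd[1]-nd[0];print("needle",nd,np.degrees(np.arctan2(e[1],e[0])),np.linalg.norm(e))
# side: cheek tops corners  crop 5.4 +(265,190)
s=toplane("side",np.array([(70,145),(285,120),(147,503),(398,470)])/5.4+[265,190],0.034)
L=s[:2].mean(0);R=s[2:].mean(0);d=L-R
print("rack side",s,(L+R)/2,np.linalg.norm(d),np.degrees(np.arctan2(-d[0],d[1])))
def handle(n,img,box,z,thr):
    x0,y0,x1,y1=box;g=img[y0:y1,x0:x1].max(2)
    m=(g<thr).astype(np.uint8);k,lab,st,_=cv2.connectedComponentsWithStats(m)
    i=1+np.argmax(st[1:,4]);v,u=np.nonzero(lab==i)
    X=toplane(n,np.c_[u+x0,v+y0],z)[:,:2]
    r=cv2.minAreaRect((X*1000).astype(np.float32));mu=X.mean(0)
    w,V=np.linalg.eigh(np.cov((X-mu).T));a=V[:,1]*np.sign(V[0,1]);t=(X-mu)@a;
    print(n,len(u),"mean",mu,"ang",np.degrees(np.arctan2(a[1],a[0])),"t",t.min(),t.max(),"mid",mu+a*(t.min()+t.max())/2,r[1])
for thr in(35,45,55):
    handle("top",T["p"],(230,190,275,270),0.015,thr)
    handle("top",T["p"],(455,180,500,260),0.009,thr)
    handle("side",S["p"],(230,172,315,198),0.015,thr)
    handle("side",S["p"],(300,360,425,395),0.009,thr)
for n,D in(("top",T),("side",S)):
    X=cloud(n,D["d"]).reshape(-1,3);m=(X[:,0]>.35)&(X[:,0]<.65)&(abs(X[:,1]+.02)<.17)&(D["d"].ravel()>0)
    X=X[m];print(n,np.median(X[:,2]))
    for lo,hi in((.025,.045),(.05,.09)):
        Q=X[(X[:,2]>lo)&(X[:,2]<hi)];print(lo,len(Q),cv2.minAreaRect((Q[:,:2]*1000).astype(np.float32)) if len(Q)>5 else 0)
E
```

```text
rack top [0.51359532 0.00799448 0.034     ] 0.222888137195979 -6.0668350787808665
needle [[4.54244567e-01 1.40706587e-02 5.60000000e-02]
 [5.76010582e-01 8.17926262e-05 5.60000000e-02]] -6.5535899465576195 0.12256692321999474
rack side [[ 0.47728533  0.12282669  0.034     ]
 [ 0.57957528  0.1104648   0.034     ]
 [ 0.45391104 -0.09718548  0.034     ]
 [ 0.55484949 -0.11065695  0.034     ]] [0.51640528 0.00636227 0.034     ] 0.2218742608953005 -6.222798391846506
top 317 mean [0.46559806 0.30275496] ang -14.984985469225828 t -0.0563284399188039 0.06051878290856738 mid [0.46762199 0.30221322] (25.09929656982422, 116.73147583007812)
top 124 mean [ 0.482707   -0.30852051] ang -24.434043122811772 t -0.056100490403086 0.0624220797869725 mid [ 0.48558471 -0.30982796] (10.914477348327637, 118.42198944091797)
side 321 mean [0.46379659 0.30380941] ang -14.611322160892144 t -0.05719415640586486 0.06198095030763569 mid [0.46611258 0.30320565] (49.42821502685547, 116.68533325195312)
side 427 mean [ 0.48462589 -0.3093408 ] ang -24.255528780166618 t -0.05914347415723409 0.06123638650636201 mid [ 0.4
[... 1252 characters left out ...]
35253906, 121.0278549194336)
side 511 mean [ 0.48450781 -0.30980522] ang -24.252946320577855 t -0.059469046777213326 0.06295439734432362 mid [ 0.48609668 -0.31052105] (19.891002655029297, 122.63420104980469)
top 0.0006263217612433686
0.025 1015 ((514.83935546875, 8.344200134277344), (236.3694305419922, 102.92506408691406), 83.81895446777344)
0.05 536 ((517.5482788085938, 12.310211181640625), (186.40675354003906, 185.9599151611328), 36.95977020263672)
side 0.0011774295361990312
0.025 989 ((516.391845703125, 8.493667602539062), (238.1781463623047, 102.5913314819336), 83.73639678955078)
0.05 785 ((518.4945678710938, 13.763397216796875), (186.35935974121094, 187.324462890625), 36.69327163696289)
```

```bash
python3 - <<'E'
from h import *
a=[(.226,.529,.205),(0,0,0)];print(proj("top",a),proj("side",a))
def C(y,x,z,th=np.radians(-6.15),c=(.515,.0078)): return (c[0]+x*np.cos(th)-y*np.sin(th),c[1]+x*np.sin(th)+y*np.cos(th),z)
pts=[C(78*s/1e3,x*34/1e3,.071) for s in(1,-1) for x in(1,-1)]
print((proj("top",pts)-[300,160])*6,(proj("side",pts)-[265,190])*5.4,pts)
# wide/narrow clip centroids by depth z>0.06
for n in("top","side"):
    D=np.load(f"pics/{n}0.npz");X=cloud(n,D["d"]).reshape(-1,3)
    for p in pts:
        m=(np.hypot(X[:,0]-p[0],X[:,1]-p[1])<.03)&(X[:,2]>.058)&(X[:,2]<.085)
        Q=X[m];print(n,len(Q),np.round((Q[:,:2].min(0)+Q[:,:2].max(0))/2-p[:2],4),np.ptp(Q,axis=0),Q[:,2].max())
# lens sizes
L=toplane("top",[(258,200)],.015)[0]; print(L)
E
```

```text
[[125.29578856 345.72719938]
 [362.75361954 420.69804791]] [[154.19355775  98.82238343]
 [ 68.27064035 310.75054689]]
[[184.47742912 250.62468991]
 [168.05640928 410.90590776]
 [552.36772297 289.28144442]
 [539.36362543 449.86014863]] [[259.19019142 105.96951528]
 [111.24728608 124.26638562]
 [336.43801017 348.85787739]
 [170.07946026 372.53038435]] [(np.float64(0.5571606011460077), np.float64(0.08170861729871051), 0.071), (np.float64(0.4895519525269566), np.float64(0.08899357659205392), 0.071), (np.float64(0.5404480474730435), np.float64(-0.07339357659205392), 0.071), (np.float64(0.4728393988539923), np.float64(-0.06610861729871051), 0.071)]
top 40 [ 0.0006 -0.0006] [0.01364186 0.03539472 0.01164418] 0.07578890478708641
top 43 [0.0011 0.    ] [0.01547719 0.03509322 0.01291864] 0.07553134744259755
top 40 [-0.0003  0.0023] [0.01414394 0.02612811 0.01367305] 0.07292153280436883
top 42 [-0.0008  0.0021] [0.01243766 0.02528037 0.01084432] 0.07217210978971339
side 55 [0.0016 0.0026] [0.0144897  0.03660358 0.0163689 ] 0.07538955868054807
side 58 [0.0013 0.001 ] [0.01538201 0.03766143 0.01786726] 0.07630127250775481
side 61 [0.0016 0.0012] [0.01431728 0.02623724 0.01490414] 0.07363409101497413
side 61 [0.0016 0.0021] [0.01443237 0.02755579 0.01467205] 0.07284821381444949
[0.57024737 0.27405776 0.015     ]
```

```bash
python3 -m inch '[[0,0,0.027,30,-28,0,1],[0,0,0.054,60,-56,0,1],[0,0,0.081,92,-86,0,1],[0,0,0.108,125,-117,0,1],[0,0,0.136,158,-147,0,1]]' 45; python3 -m inch '[[0,0,0,30,-28,-5,1],[0,0,0,60,-56,-25,1],[0,0,0,87.5,-81,-50,1],[0,0,0,87.5,-81,-80,1],[0,0,0,87.5,-81,-105,1]]'
```

```text
time_s: 0.6
eef_pos: [0.3847, 0.3803, 0.2051]
eef_rot: [[-0.001, -0.965, 0.263], [-0.0, 0.263, 0.965], [-1.0, 0.0, -0.0]]
wrist_force: [0.6, 1.3, 0.1]
grip_width: 0.0939
time_s: 1.1
eef_pos: [0.4718, 0.2993, 0.0987]
eef_rot: [[-0.001, -0.964, 0.267], [-0.001, 0.267, 0.964], [-1.0, 0.001, -0.001]]
wrist_force: [0.0, 0.7, -0.7]
grip_width: 0.0938
```

```bash
python3 -m inch '[[0,0,0,0,1,-25,1],[0,0,0,0,2,-50,1],[0,0,0,0,2,-75,1],[0,0,0,0,2,-90,1],[0,0,0,0,2,-95,1]]';python3 - <<'E'
from h import *
for n in("top","side"):
    p,d=optics.camera(n);p=cv2.convertScaleAbs(p,alpha=1.6)
    u,v=proj(n,[(.47,.30,.03)])[0].astype(int);crop(p,u-50,v-50,100,100,5,f"pics/g1{n}.png")
E
```

```text
time_s: 1.6
eef_pos: [0.4698, 0.302, 0.0034]
eef_rot: [[-0.004, -0.964, 0.265], [-0.002, 0.265, 0.964], [-1.0, 0.003, -0.003]]
wrist_force: [-0.8, 0.3, -0.2]
grip_width: 0.0933
```

View pics/g1side.png

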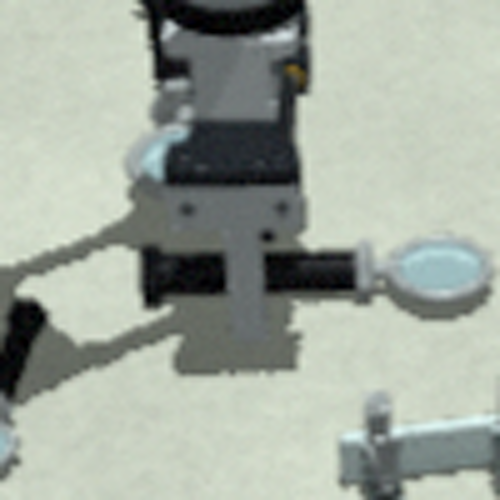

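The fingers straddle the handle near its middle: in this crop the finger is at column 245 and the handle runs 150–358. I'll close and lift.

```bash
python3 -m inch '[[0,0,0,0,0,0,0],[0,0,0,0,0,0,0],[0,0,0,0,0,0,0],[0,0,0,0,0,0,0],[0,0,0,0,0,0,0]]' 50; python3 -m inch '[[0,0,0,0,0,0,0],[0,0,0,0,0,0,0],[0,0,0,0,0,0,0],[0,0,0,0,0,0,0],[0,0,0,0,0,0,0]]'
```

```text
time_s: 2.2
eef_pos: [0.4716, 0.3029, 0.0059]
eef_rot: [[0.001, -0.964, 0.265], [0.0, 0.265, 0.964], [-1.0, -0.001, 0.001]]
wrist_force: [-0.5, 0.1, -0.4]
grip_width: 0.0573
time_s: 2.7
eef_pos: [0.4714, 0.3028, 0.0054]
eef_rot: [[-0.0, -0.964, 0.265], [0.0, 0.265, 0.964], [-1.0, 0.0, 0.0]]
wrist_force: [0.1, -0.1, 0.5]
grip_width: 0.0229
```

```bash
python3 -m inch '[[0,0,0,0,0,25,0],[0,0,0,0,0,55,0],[0,0,0.03,0,0,85,0],[0,0,0.07,0,-10,115,0],[0,0,0.1,5,-30,135,0]]'; python3 -m inch '[[0,0,0.02,10,-35,5,0],[0,0,0.04,20,-75,5,0],[0,0,0.06,30,-115,5,0],[0,0,0.06,40,-155,5,0],[0,0,0.06,47.6,-187,5,0]]'; python3 -m inch '[[0,0,0,0,0,0,0],[0,0,0,0,0,0,0],[0,0,0,0,0,0,0],[0,0,0,0,0,0,0],[0,0,0,0,0,0,0]]'
cat > look.py <<'E'
import sys
from h import *
tag=sys.argv[1];X=[float(a) for a in sys.argv[2:5]]
for n in("top","side"):
    p,d=optics.camera(n);np.savez(f"pics/{tag}{n}.npz",p=p,d=d);p=cv2.convertScaleAbs(p,alpha=1.6)
    u,v=proj(n,[X])[0].astype(int);u=max(u,60);v=max(v,60);crop(p,u-60,v-60,120,120,5,f"pics/{tag}{n}.png");print(n,u-60,v-60)
E
python3 look.py l2 .524 .086 .15
```

```text
time_s: 3.2
eef_pos: [0.4767, 0.2737, 0.1425]
eef_rot: [[0.002, -0.986, 0.164], [0.002, 0.164, 0.986], [-1.0, -0.002, 0.002]]
wrist_force: [0.5, -0.3, -1.3]
grip_width: 0.0232
time_s: 3.7
eef_pos: [0.5242, 0.0837, 0.1454]
eef_rot: [[0.0, -0.994, 0.108], [-0.0, 0.108, 0.994], [-1.0, -0.0, -0.0]]
wrist_force: [0.2, 1.3, -0.7]
grip_width: 0.0226
time_s: 4.2
eef_pos: [0.5237, 0.0869, 0.1455]
eef_rot: [[-0.0, -0.994, 0.106], [0.0, 0.106, 0.994], [-1.0, 0.0, 0.0]]
wrist_force: [0.2, 0.4, -1.2]
grip_width: 0.023
top 270 151
side 239 125
```

View pics/l2top.png

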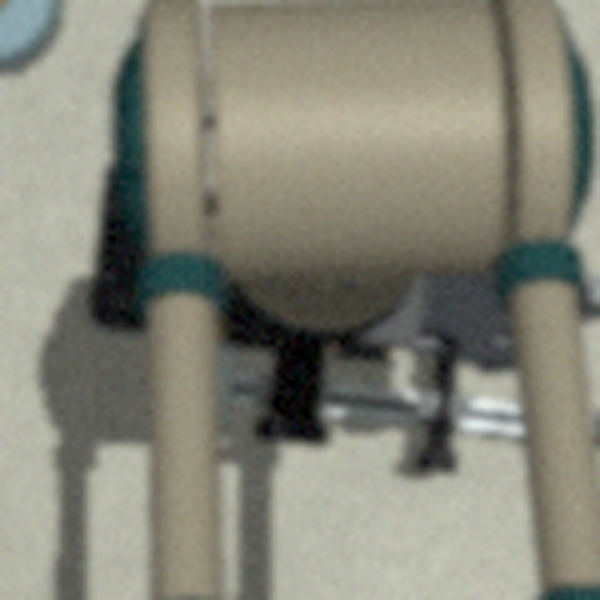

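View pics/l2side.png

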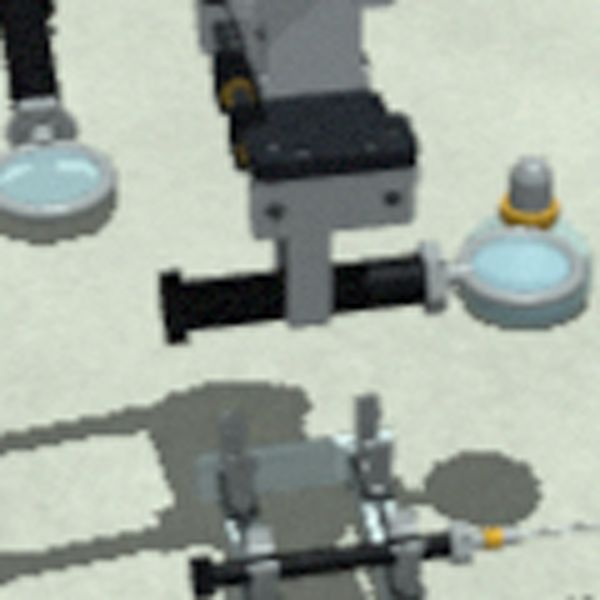

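The side view shows the lens held broadside, with the cap at (168,307) and the collar at (438,275) in the crop. I'll check tilt and offset against the projected model.

```bash
python3 - <<'E'
from h import *
from scipy.optimize import least_squares
s=manip.sense();T=s["eef_pos"];R=s["eef_rot"];print(T)
th=np.arctan2(R[1,2],R[0,2])-np.pi/2;print(np.degrees(th))
# side px: cap outer end centre, cap/handle edge , collar start, collar end, lens centre
m=np.array([(162,308),(187,305),(422,277),(443,274),(524,268)])/5+[239,125]
xs=np.array([-.066,-.056,.056,.065,.104])
def f(q):
    x0,y0,z0,p,y=q
    a=np.array([np.cos(th+y)*np.cos(p),np.sin(th+y)*np.cos(p),np.sin(p)])
    c=T+[x0*np.cos(th)-y0*np.sin(th),x0*np.sin(th)+y0*np.cos(th),z0]
    P=c+xs[:,None]*a
    return proj("side",P)-m
g=lambda q:np.r_[f([q[0],0,q[1],q[2],0]).ravel()]
r=least_squares(g,[0,.01,0]);print(r.x,np.degrees(r.x[2]),r.fun)
E
```

```text
[0.5238807  0.08658976 0.14551523]
-6.1013431071633395
[0.00263694 0.00912167 0.00239618] 0.13729103960808228 [ 0.5118928  -0.11723079 -0.16699961 -0.01370151  0.23466188  0.13140418
 -0.2317384   0.30106932 -0.37497301 -0.35076401]
```

```bash
python3 -m inch '[[0,0,0,-2,0,-20,0],[0,0,0,-2,0,-40,0],[0,0,0,-2,0,-55,0],[0,0,0,-2,0,-62,0],[0,0,0,-2,0,-66,0]]'; python3 -m inch '[[0,0,0,0,0,-3,0],[0,0,0,0,0,-6,0],[0,0,0,0,0,-9,0],[0,0,0,0,0,-12,0],[0,0,0,0,0,-14,0]]' 60;python3 -m inch '[[0,0,0,0,0,-3,0],[0,0,0,0,0,-6,0],[0,0,0,0,0,-9,0],[0,0,0,0,0,-12,0],[0,0,0,0,0,-14,0]]'
```

```text
time_s: 4.8
eef_pos: [0.5218, 0.086, 0.079]
eef_rot: [[-0.001, -0.994, 0.107], [0.0, 0.107, 0.994], [-1.0, 0.001, -0.0]]
wrist_force: [1.2, 0.5, -0.5]
grip_width: 0.0229
time_s: 5.3
eef_pos: [0.5228, 0.0866, 0.0661]
eef_rot: [[0.002, -0.994, 0.108], [0.002, 0.108, 0.994], [-1.0, -0.002, 0.002]]
wrist_force: [-0.4, 3.7, 5.6]
grip_width: 0.0227
time_s: 5.8
eef_pos: [0.5245, 0.0872, 0.0529]
eef_rot: [[0.006, -0.994, 0.109], [0.003, 0.109, 0.994], [-1.0, -0.005, 0.003]]
wrist_force: [2.6, 4.9, 0.2]
grip_width: 0.0224
```

```bash
python3 -m inch '[[0,0,0,0,0.7,-2,0],[0,0,0,0,1.5,-4,0],[0,0,0,0,1.5,-6,0],[0,0,0,0,1.5,-7,0],[0,0,0,0,1.5,-7,0]]'; python3 look.py l3 .524 .086 .06
```

```text
time_s: 6.3
eef_pos: [0.5214, 0.0875, 0.0462]
eef_rot: [[-0.001, -0.994, 0.108], [0.0, 0.108, 0.994], [-1.0, 0.001, 0.0]]
wrist_force: [-3.3, 4.3, 14.1]
grip_width: 0.0226
top 268 155
side 239 154
```

View pics/l3side.png

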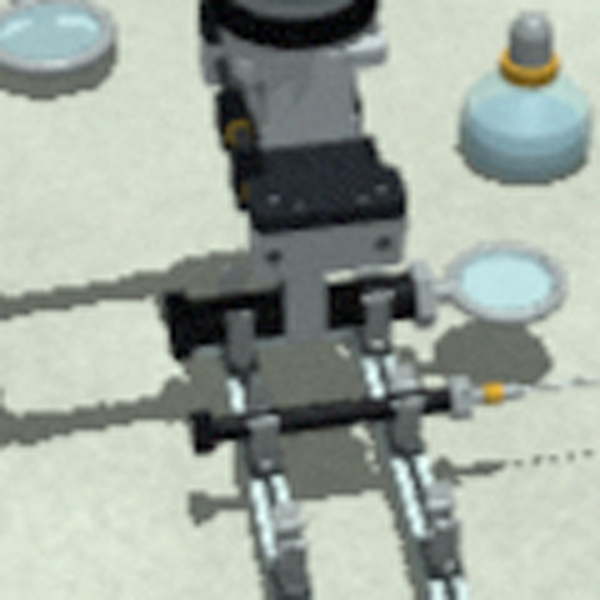

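```bash
python3 -m inch '[[0,0,0,0,0,-1.5,0],[0,0,0,0,0,-1.5,0],[0,0,0,0,0,-1.5,0],[0,0,0,0,0,0,0],[0,0,0,0,0,0,0.45]]';python3 -m inch '[[0,0,0,0,0,0,0.45],[0,0,0,0,0,0,0.45],[0,0,0,0,0,0,0.45],[0,0,0,0,0,0,0.45],[0,0,0,0,0,0,0.45]]';python3 -m inch '[[0,0,0,0,0,15,0.45],[0,0,0,0,0,35,0.45],[0,0,0,0,0,65,0.45],[0,0,0,0,0,95,0.45],[0,0,0,0,0,115,0.45]]';python3 -m inch '[[0,0,0,-10,-50,0,0.45],[0,0,0,-20,-100,0,0.45],[0,0,0,-25,-150,0,0.45],[0,0,0,-30,-200,0,0.7],[0,0,0,-30,-250,0,0.7]]';python3 look.py l4 .524 .086 .06
```

```text
time_s: 6.9
eef_pos: [0.5216, 0.0868, 0.0453]
eef_rot: [[-0.0, -0.994, 0.107], [-0.001, 0.107, 0.994], [-1.0, -0.0, -0.001]]
wrist_force: [0.5, 0.5, -0.9]
grip_width: 0.0278
time_s: 7.4
eef_pos: [0.5219, 0.0871, 0.0442]
eef_rot: [[-0.001, -0.994, 0.108], [-0.0, 0.108, 0.994], [-1.0, 0.001, -0.0]]
wrist_force: [0.1, 0.6, 0.3]
grip_width: 0.0424
time_s: 7.9
eef_pos: [0.5228, 0.0873, 0.1615]
eef_rot: [[0.002, -0.994, 0.108], [0.0, 0.108, 0.994], [-1.0, -0.002, 0.0]]
wrist_force: [0.4, 0.2, 0.4]
grip_width: 0.042
time_s: 8.4
eef_pos: [0.4911, -0.1619, 0.1597]
eef_rot: [[-0.0, -0.994, 0.107], [0.0, 0.107, 0.994], [-1.0, 0.0, 0.0]]
wrist_force: [0.9, -1.3, 0.2]
grip_width: 0.055
top 268 155
side 239 154
```

View pics/l4side.png

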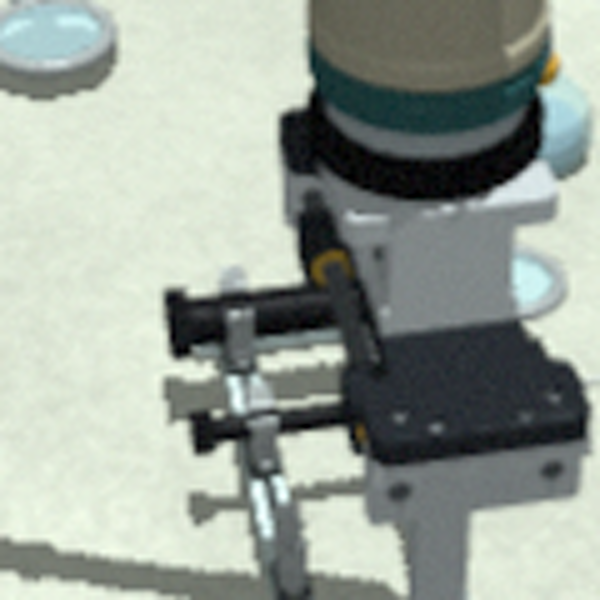

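View pics/l4top.png

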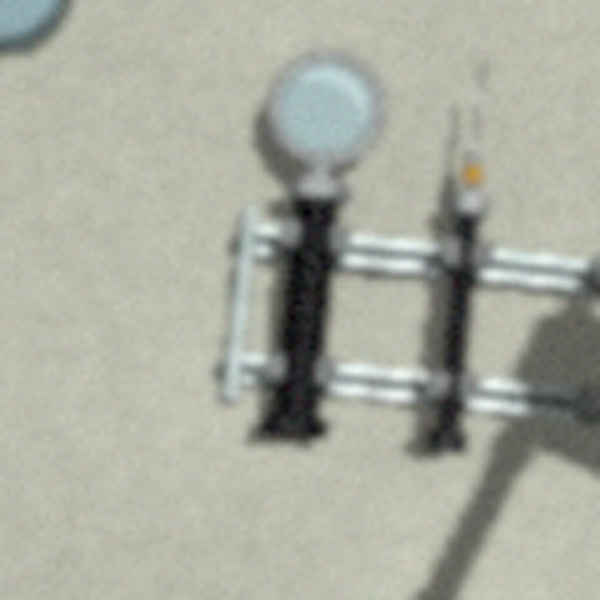

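The lens sits in the wide clips: in the top crop its centre is at (325,112) and the clip rows are at y≈240 and y≈375. On to the loop.

```bash
python3 -m inch '[[0,0,-0.08,0,-35,0,0.7],[0,0,-0.16,0,-75,0,0.7],[0,0,-0.24,0,-115,-5,0.7],[0,0,-0.315,0,-149.5,-30,0.7],[0,0,-0.315,0,-149.5,-70,0.7]]';python3 -m inch '[[0,0,0,0,0,-20,0.7],[0,0,0,0,0,-20,0.7],[0,0,0,0,0,-20,0.7],[0,0,0,0,0,-20,0.7],[0,0,0,0,0,-20,0.7]]'
```

```text
time_s: 9.0
eef_pos: [0.4947, -0.3153, 0.0909]
eef_rot: [[0.006, -0.91, 0.414], [-0.007, 0.414, 0.91], [-1.0, -0.009, -0.003]]
wrist_force: [0.1, 1.0, -0.8]
grip_width: 0.0657
time_s: 9.5
eef_pos: [0.4932, -0.3101, 0.0712]
eef_rot: [[0.003, -0.912, 0.41], [-0.002, 0.41, 0.912], [-1.0, -0.003, -0.001]]
wrist_force: [0.3, 0.5, -1.2]
grip_width: 0.0657
```

```bash
python3 look.py o1 .49 -.312 .03
```

```text
top 419 168
side 283 309
```

View pics/o1side.png

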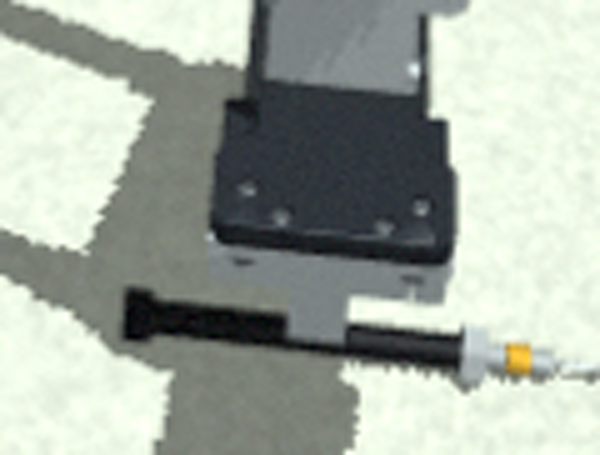

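```bash
python3 -m inch '[[0,0,0,-2,-2,-20,0.7],[0,0,0,-2,-2,-40,0.7],[0,0,0,-2,-2,-57,0.7],[0,0,0,-2,-2,-65,0.7],[0,0,0,-2,-2,-67,0.7]]';python3 -m inch '[[0,0,0,0,0,0,0.7],[0,0,0,0,0,0,0],[0,0,0,0,0,0,0],[0,0,0,0,0,0,0],[0,0,0,0,0,0,0]]' 50;python3 -m inch '[[0,0,0,0,0,0,0],[0,0,0,0,0,0,0],[0,0,0,0,0,0,0],[0,0,0,0,0,0,0],[0,0,0,0,0,0,0]]'
```

```text
time_s: 10.1
eef_pos: [0.4898, -0.3115, 0.0021]
eef_rot: [[-0.001, -0.912, 0.41], [0.001, 0.41, 0.912], [-1.0, 0.001, 0.0]]
wrist_force: [-0.6, -0.1, 0.1]
grip_width: 0.066
time_s: 10.6
eef_pos: [0.4902, -0.3119, 0.0029]
eef_rot: [[0.001, -0.912, 0.41], [-0.0, 0.41, 0.912], [-1.0, -0.001, -0.0]]
wrist_force: [0.2, -0.2, -0.1]
grip_width: 0.0372
time_s: 11.1
eef_pos: [0.49, -0.3117, 0.0025]
eef_rot: [[-0.0, -0.912, 0.41], [0.0, 0.41, 0.912], [-1.0, 0.0, 0.0]]
wrist_force: [0.2, 0.1, 0.7]
grip_width: 0.0109
```

```bash
python3 -m inch '[[0,0,0,0,0,25,0],[0,0,0,0,0,55,0],[0,0,0.06,0,10,85,0],[0,0,0.12,0,30,115,0],[0,0,0.18,3,60,140,0]]'; python3 -m inch '[[0,0,0.06,4,40,2,0],[0,0,0.12,8,80,2,0],[0,0,0.135,11,120,2,0],[0,0,0.135,14,160,2,0],[0,0,0.135,14,184,2,0]]'; python3 -m inch '[[0,0,0,0,0,0,0],[0,0,0,0,0,0,0],[0,0,0,0,0,0,0],[0,0,0,0,0,0,0],[0,0,0,0,0,0,0]]';python3 look.py o2 .507 -.068 .13
```

```text
time_s: 11.6
eef_pos: [0.4932, -0.2525, 0.144]
eef_rot: [[0.001, -0.971, 0.24], [-0.001, 0.24, 0.971], [-1.0, -0.001, -0.001]]
wrist_force: [0.4, -0.3, -0.8]
grip_width: 0.0106
time_s: 12.1
eef_pos: [0.5067, -0.065, 0.1445]
eef_rot: [[-0.0, -0.994, 0.106], [0.001, 0.106, 0.994], [-1.0, 0.0, 0.001]]
wrist_force: [0.6, -0.4, -0.4]
grip_width: 0.0104
time_s: 12.6
eef_pos: [0.5071, -0.0688, 0.1444]
eef_rot: [[-0.0, -0.994, 0.109], [-0.0, 0.109, 0.994], [-1.0, 0.0, -0.0]]
wrist_force: [0.3, 0.5, -0.5]
grip_width: 0.0104
top 334 159
side 252 176
```

View pics/o2side.png

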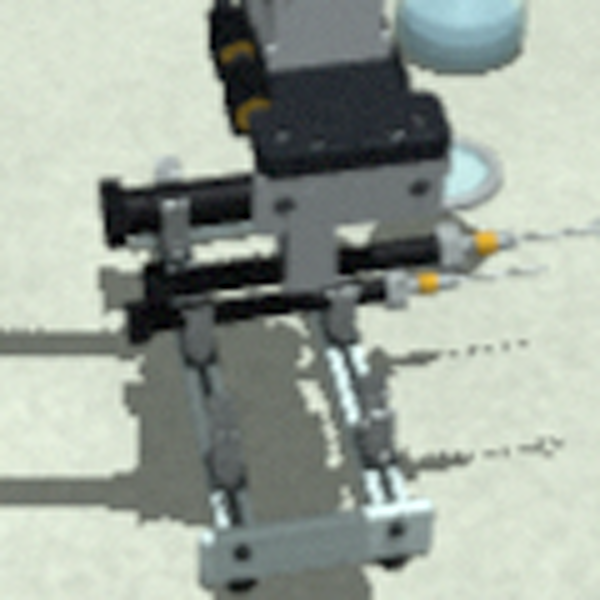

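The side view shows the loop held level above its clips, with the cap at (147,283) and the collar at (440–468,246) in the crop. I'll fit its offset.

```bash
python3 - <<'E'
from h import *
from scipy.optimize import least_squares
s=manip.sense();T=s["eef_pos"];R=s["eef_rot"];print(T)
th=np.arctan2(R[1,2],R[0,2])-np.pi/2
m=np.array([(147,283),(170,280),(440,248),(467,244)])/5+[252,176]
xs=np.array([-.066,-.056,.056,.065])
def g(q):
    a=np.array([np.cos(th)*np.cos(q[2]),np.sin(th)*np.cos(q[2]),np.sin(q[2])])
    return (proj("side",T+[q[0]*np.cos(th),q[0]*np.sin(th),q[1]]+xs[:,None]*a)-m).ravel()
r=least_squares(g,[0,.01,0]);print(r.x,np.degrees(r.x[2]),r.fun)
E
```

```text
[ 0.50705499 -0.06849537  0.14438466]
[ 0.00285536  0.00691952 -0.00924796] -0.5298692322943589 [ 0.31116227 -0.00525352  0.60464058 -0.00882387  0.11162176 -0.19083844
 -1.08670866  0.09367334]
```

```bash
python3 -m inch '[[0,0,0,-2.5,0.7,-20,0],[0,0,0,-2.5,0.7,-40,0],[0,0,0,-2.5,0.7,-55,0],[0,0,0,-2.5,0.7,-66,0],[0,0,0,-2.5,0.7,-70,0]]' 60; python3 -m inch '[[0,0,0,0,0,-3,0],[0,0,0,0,0,-6,0],[0,0,0,0,0,-8,0],[0,0,0,0,0,-8,0],[0,0,0,0,0,-8,0]]'
```

```text
time_s: 13.2
eef_pos: [0.5039, -0.0671, 0.0734]
eef_rot: [[-0.002, -0.994, 0.108], [0.001, 0.108, 0.994], [-1.0, 0.002, 0.0]]
wrist_force: [0.5, 0.7, -1.0]
grip_width: 0.0102
time_s: 13.7
eef_pos: [0.5048, -0.0671, 0.0668]
eef_rot: [[0.001, -0.994, 0.108], [-0.0, 0.108, 0.994], [-1.0, -0.001, 0.0]]
wrist_force: [-0.4, 0.4, -0.3]
grip_width: 0.0104
```

```bash
python3 -m inch '[[0,0,0,0,0,-2,0],[0,0,0,0,0,-4,0],[0,0,0,0,0,-6,0],[0,0,0,0,0,-8,0],[0,0,0,0,0,-9,0]]';python3 -m inch '[[0,0,0,0,0,-2,0],[0,0,0,0,0,-4,0],[0,0,0,0,0,-6,0],[0,0,0,0,0,-8,0],[0,0,0,0,0,-9,0]]'
```

```text
time_s: 14.2
eef_pos: [0.5059, -0.0672, 0.0593]
eef_rot: [[0.003, -0.994, 0.108], [-0.0, 0.108, 0.994], [-1.0, -0.003, -0.0]]
wrist_force: [-0.8, 1.4, 14.2]
grip_width: 0.0108
time_s: 14.7
eef_pos: [0.5046, -0.067, 0.0492]
eef_rot: [[-0.0, -0.994, 0.107], [0.0, 0.107, 0.994], [-1.0, 0.0, 0.0]]
wrist_force: [-2.7, 1.2, 15.4]
grip_width: 0.0102
```

```bash
python3 -m inch '[[0,0,0,0,0,-1,0],[0,0,0,0,0,-1.5,0],[0,0,0,0,0,-1.5,0],[0,0,0,0,0,-1.5,0],[0,0,0,0,0,-1.5,0]]';python3 -m inch '[[0,0,0,0,0,1.5,0],[0,0,0,0,0,1.5,0],[0,0,0,0,0,1.5,0.35],[0,0,0,0,0,1.5,0.35],[0,0,0,0,0,1.5,0.35]]';python3 -m inch '[[0,0,0,0,0,0,0.35],[0,0,0,0,0,0,0.35],[0,0,0,0,0,0,0.35],[0,0,0,0,0,0,0.35],[0,0,0,0,0,0,0.35]]'
```

```text
time_s: 15.2
eef_pos: [0.5046, -0.067, 0.0491]
eef_rot: [[0.001, -0.994, 0.107], [-0.0, 0.107, 0.994], [-1.0, -0.001, -0.0]]
wrist_force: [-3.1, 1.7, 17.8]
grip_width: 0.0102
time_s: 15.7
eef_pos: [0.504, -0.067, 0.0479]
eef_rot: [[-0.001, -0.994, 0.108], [0.0, 0.108, 0.994], [-1.0, 0.001, 0.0]]
wrist_force: [-0.4, 1.0, -0.1]
grip_width: 0.0305
time_s: 16.2
eef_pos: [0.5045, -0.0671, 0.0485]
eef_rot: [[-0.0, -0.994, 0.108], [0.0, 0.108, 0.994], [-1.0, 0.0, 0.0]]
wrist_force: [0.3, -0.8, 0.1]
grip_width: 0.033
```

Released. Next I'll lift straight up and move well clear to check.

```bash
python3 -m inch '[[0,0,0,0,0,15,0.35],[0,0,0,0,0,45,0.35],[0,0,0,0,0,85,0.35],[0,0,0,0,0,120,0.35],[0,0,0,0,0,150,0.35]]';python3 -m inch '[[0,0,0,-30,-30,0,0.35],[0,0,0,-60,-60,10,0.35],[0,0,0,-100,-90,20,0.35],[0,0,0,-140,-120,30,0.35],[0,0,0,-160,-150,40,0.35]]';python3 -m inch '[[0,0,0,-20,-30,0,0.35],[0,0,0,-40,-70,0,0.35],[0,0,0,-40,-110,0,0.35],[0,0,0,-40,-150,0,0.35],[0,0,0,-40,-150,0,0.35]]';python3 look.py f1 .515 .008 .06
```

```text
time_s: 16.7
eef_pos: [0.5048, -0.0671, 0.2006]
eef_rot: [[0.002, -0.994, 0.108], [-0.0, 0.108, 0.994], [-1.0, -0.002, -0.0]]
wrist_force: [0.7, -0.2, 0.4]
grip_width: 0.0327
time_s: 17.2
eef_pos: [0.3416, -0.2169, 0.2389]
eef_rot: [[-0.001, -0.994, 0.108], [0.0, 0.108, 0.994], [-1.0, 0.001, 0.0]]
wrist_force: [1.2, -1.2, -0.0]
grip_width: 0.0328
time_s: 17.7
eef_pos: [0.3043, -0.3719, 0.2381]
eef_rot: [[0.0, -0.994, 0.111], [-0.003, 0.111, 0.994], [-1.0, -0.0, -0.003]]
wrist_force: [-0.4, 0.8, -0.4]
grip_width: 0.0333
top 299 158
side 245 176
```

View pics/f1side.png

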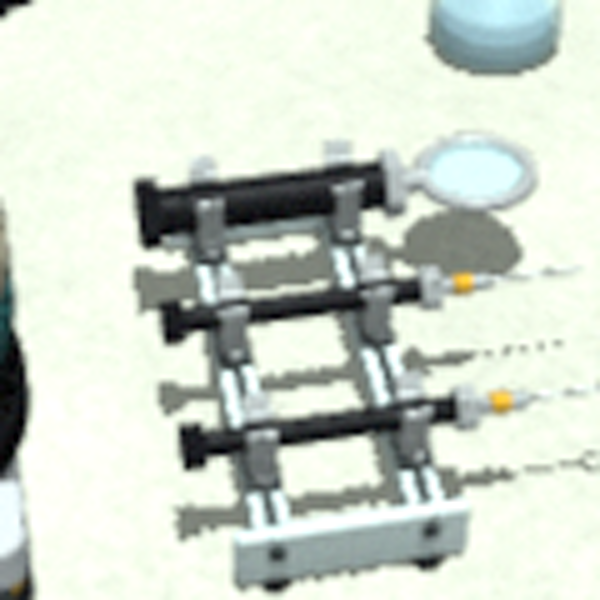

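View pics/f1top.png

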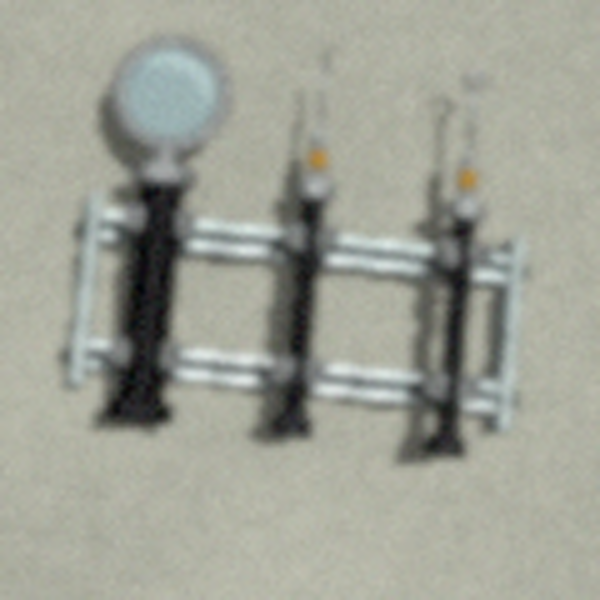

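```bash
python3 - <<'E'
from h import *
from scipy.optimize import least_squares
# top handle axis & depth ridge
th0=np.radians(-6.15);c0=np.array([.515,.0078])
ax=np.array([np.cos(th0),np.sin(th0)]);ay=np.array([-ax[1],ax[0]])
for n in("top","side"):
    D=np.load(f"pics/f1{n}.npz");X=cloud(n,D["d"]);dark=(D["p"].max(2)<60)
    Y=np.c_[(X[...,:2].reshape(-1,2)-c0)@ax,(X[...,:2].reshape(-1,2)-c0)@ay,X[...,2].ravel()]
    for nm,y0,r in(("lens",.078,.012),("needle",0,.006),("loop",-.078,.006)):
        m=dark.ravel()&(abs(Y[:,1]-y0)<.016)&(abs(Y[:,0])<.054)&(Y[:,2]>.04)&(Y[:,2]<.085)
        Q=Y[m]
        f=lambda q:np.hypot(Q[:,1]-y0-q[0]-q[2]*Q[:,0],Q[:,2]-q[1]-q[3]*Q[:,0])-r
        s=least_squares(f,[0,.056,0,0],loss="soft_l1",f_scale=.001)
        m2=dark.ravel()&(abs(Y[:,1]-y0)<.02)&(abs(Y[:,0])<.1)&(Y[:,2]>.035)&(Y[:,2]<.085)
        print(n,nm,m.sum(),"y,z mm",np.round(s.x[:2]*1e3,1),"yaw,pitch rad",np.round(s.x[2:],3),"darkx",np.round(np.percentile(Y[m2][:,0],[1,99])*1e3,1))
    A=np.load(f"pics/{n}0.npz")["p"];d=cv2.absdiff(A,D["p"]).max(2)
    for b,(x,y) in dict(lamp=(.70,.25),plate=(.75,0),jar=(.67,-.24)).items():
        pass
    cv2.imwrite(f"pics/diff{n}.png",cv2.convertScaleAbs(d,alpha=2))
E
```

```text
top lens 352 y,z mm [-0.3 56.4] yaw,pitch rad [-0.003 -0.008] darkx [-67.   53.2]
top needle 155 y,z mm [ 0.1 56.6] yaw,pitch rad [-0.022 -0.011] darkx [-64.9  55.7]
top loop 162 y,z mm [ 2.5 56.5] yaw,pitch rad [-0.001  0.004] darkx [-67.   51.2]
side lens 334 y,z mm [ 2.3 57.1] yaw,pitch rad [0.005 0.001] darkx [-66.1  52.7]
side needle 161 y,z mm [ 2.2 57.2] yaw,pitch rad [0.001 0.004] darkx [-65.   53.7]
side loop 187 y,z mm [ 2.1 57.3] yaw,pitch rad [ 0.001 -0.002] darkx [-67.3  51.1]
```

View pics/difftop.png

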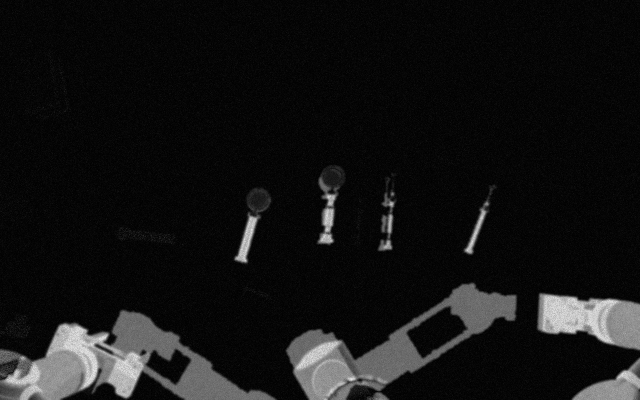

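All three axes are at the same height and parallel. The difference picture changes only where the lens, the loop and the arm moved, so the lamp, plate and jar (around (268,150), (362,127) and (450,150)) did not move. Handing in.

```bash
python3 -c "
from rig import manip
print(manip.finish_job())"
```

```text
the job is handed in; nothing more can be done
None
```

I pressed the lens into the wide clips and the loop into the empty narrow clips. Each went down until it stopped on the clip floor (about 14 N for the lens, 15–18 N for the loop). I then let go, moved the arm clear and handed the job in at about 18 s; no verdict is reported.

**Last checks, from both cameras:**
- **Height:** the lens and loop axes measured 56.4–57.3 mm, matching the needle (56.6–57.2 mm).
- **Angle:** the lens and loop are parallel to the rack within 0.01 rad. The top view showed 0.022 rad for the needle, which is probably noise since the side view showed 0.001.
- **Along the clips:** both handles sit within about 5 mm of the middle, with their working ends pointing the same way as the needle's.
- **Bystanders:** the before/after top picture shows no change at the needle, well plate, lamp or jar.

**Disagreement:** sideways, the side camera put all three tools, the needle included, about 2 mm to +y of my rack estimate. The top camera showed that only for the loop (2.5 mm). I put this down to calibration and error in my rack estimate.

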